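Put the label printer back to work after a roll change

ROBOT

A 7-joint arm with a two-finger parallel gripper is mounted at the origin on the work surface. World frame = base frame: x ahead of the robot, y to its left, z up, the work surface at z = 0. Lengths are in mm, angles in rad, forces in N, time in s.
With the tool pointing down it reaches from about 425 to 950 mm from the base axis. Payload 16.7 kg.
Tool frame: the origin (TCP) lies between the finger pads; the fingertips stand 17 mm ahead of it and the grasp point (between the pads) lies 2 mm behind it; z points along the fingers, y is the line along which they close (so a half turn about z gives the same grasp; the last joint's range is limited). The gripper opens to 94 mm and grips with 3 to 60 N. Pads are 16 mm wide; open, the fingers measure 119 mm over their backs; the gripper's body (75 mm by 177 mm) begins 78 mm behind the grasp point.
Start: joints at [1.151, 0.426, 0.074, 1.606, -0.034, 1.111, -0.067], TCP at [179.883, -650.552, 222.467] pointing down, gripper open.
Joint ranges: [-2.85, 2.85], [-0.5, 2.14], [-1.23, 1.37], [0.21, 2.46], [-1.02, 4.16], [0.16, 2.05], [-2.73, 2.73]. Speed limits (rad/s): [1.89, 1.89, 2.39, 2.39, 3.01, 3.01, 3.01].

INTERFACE

Orientations are given as a 3x3 rotation matrix whose columns are the frame's x, y, z axes.
In Python, from station import env gives the robot as it stands.
- The arm moves only by the shell command python3 -m creep 'ROWS' [FORCE]. ROWS is JSON, one flat list of numbers, 7 for each row, row after row: the shift along the tool's x, y, z in m, then the turn, a rotation vector about the tool's x, y, z in rad, then the closure, from 0 (fully open) to 1 (shut). In form: [x, y, z, rx, ry, rz, hand, x, y, z, rx, ry, rz, hand, ...]. A call has 1 to 12 rows; each row is the pose to reach, as a shift and turn from the pose commanded when the call began, along the tool's axes at that moment; what a row does not reach only later rows make up. A row lasts 1/12 s, in which the tool goes at most 41.7 mm and 7.16 degrees, less where a joint would pass 70% of its speed; a pose out of reach is approached as far as the arm can. A call with a gripper value outside its range is refused whole. The fingers move at their own pace and stop on an object; FORCE is the grip in N (left out, the last holds). Time passes only in rows, so rows that repeat a pose let the fingers close. It gives the time, the measured TCP pose, the force, the opening and the grip force at its end, in the units of the state.
- env.state(): the state, without advancing time (a new reading comes with each control period).
- env.camera(name): name is "scene" or "top" or "wrist"; returns a dict with "color" (400x640x3 uint8, blue, green, red), "depth" (400x640 float32, mm along the optical axis (not along the pixel's ray), 0 where there is no reading), "fx", "fy", "cx", "cy" (pixels), "rvec" (rotation vector, rad) and "tvec" (3), from world to camera coordinates, as OpenCV has them; the wrist camera has in their place "T_tool_cam" (4x4, takes a point from camera to tool coordinates, whose origin is the TCP and whose axes are the flange's). Camera axes: x right, y down, z forward; pixel columns grow to the right and rows downward; lengths in mm; the calibration is good to about 2 mm. A picture is of the moment at which its call begins: read the wrist's pose just before it.
- env.hand_in(): hands the job in; it is judged then, once.
The state is a dict: "time_s": time; "q": joint angles; "qvel": joint speeds; "joint_efforts": joint torques, N m; "tcp_pos": TCP position; "tcp_rot": TCP orientation; "force": force on the tool from outside, world axes, zero at the start; "moment": the same for the moment, N m; "width": opening from 0.0 (shut) to 1.0 (fully open); "grasp_force": force on a finger pad.
Only numpy, scipy, OpenCV 4.12 (cv2) and the standard library are available. Lean on these libraries where they do the work, as an engineer would, in place of code of your own. Each camera call takes 0.05 s, during which the arm holds its last target. There are 200 camera calls.

TASK

A new label roll has just been put in the bench label printer. Pressing with the fingertips only, push its raised cover down until it is latched fully shut, then switch the printer on by pressing down the raised end of the power rocker until it flips over, and then press the oblong feed key at the front of the panel fully down and let it come up again, finishing with the fingers clear. Do not press the small round cancel key, lift nothing, and leave everything else on the bench where it stands.

Things in the scene. Friction and masses are not known exactly. Their poses are not given: they have to be found in the camera images.
- printer: Light grey label printer fixed to the bench, 220 mm deep (x), 240 wide (y), 135 high when shut. Origin: centre of its underside. x points from its front (label exit, robot side) to its back, y to its left, z up. Left, y -40 to 120 mm: media bay under the hinged cover. Right, y -120 to -40: level control panel, face 135 mm up; at y = -80 lie feed key (x -80), cancel key (x -12) and rocker (x 66).
- cover (a joint): Cover angle in rad: 0 = fully shut on its stop, grows as it is raised; starts at 0.55 to 1.0. The stiff hinge keeps it wherever it is left (1 to 4 N at the front edge moves it down); the last 0.06 rad or so rides past a sprung latch and takes about 6 N pushed down near the front edge. Shut when below 0.03.
- cover_front (a point): Middle of the front edge of the cover's flat outer face. The cover is a shell 205 mm long from hinge to this edge, 154 mm wide, 40 mm deep. The point's axes turn with it: x from this edge along the face towards the hinge end, y along the edge, z out of the outer face (up when shut). With the cover shut this point is at printer x -110, y 39.5, z 135 mm.
- cover_hinge (a point): Middle of the cover's hinge line, at the back of the printer: printer x 95, y 39.5, z 95 mm. The line runs along the printer's y axis. In the cover's axes (those of cover_front) the front edge point lies at x -205, z +40 mm from here.
- power (a joint): Angle in rad of the power rocker: 0 = off, with its back end raised; 0.36 = on, with its front end raised. It snaps over at half way, and rests only at these two ends; about 4 N at the raised end flips it. On when above 0.27.
- power_raised_end (a point): Top of the back end of the power rocker (raised while off), 3 mm in from the tip. The grey rocker, at the back of the panel, is 36 mm long front to back, 24 wide, its top a shallow V; this end stands 11 mm above the panel face when off and 6 mm when on (5 mm of travel). Its pivot is 15 mm nearer the printer's front. Bezel 50 x 34 mm, 2 mm high.
- feed (a joint): Travel in m of the feed key: 0 = up, 0.005 = fully down; springs back up when released; 4 N holds it fully down. Counts as pressed above 0.0035.
- feed_top (a point): Centre of the top of the oblong feed key: 36 mm wide (printer's y) by 22 mm deep (x), 8 mm proud of the panel face when up, at the front of the panel.
- cancel (a joint): Travel in m of the small cancel key: 0 = up; it must stay up (below 0.002).
- cancel_top (a point): Centre of the top of the small round cancel key, 15 mm across, 6 mm proud of the panel face, between the feed key (68 mm away) and the rocker. Not to be pressed.
- sleeve_a: Loose bystander: upright steel sleeve with green end cap, 32 mm across, 95 mm tall; origin under its foot.
- sleeve_b: Loose bystander: another sleeve, 32 mm across, 95 mm tall; origin under its foot.
- sleeve_c: Loose bystander: a thicker, shorter sleeve, 42 mm across, 75 mm tall; origin under its foot.
- label_roll: Loose bystander: spare roll of labels standing on end, 92 mm across, 102 mm tall; origin under its centre.
- marker: Loose bystander: marker pen lying on the bench, 131 mm long along its own x axis, 17 mm thick; origin on the bench near its middle.
- scanner: Loose bystander: hand-held scanner lying on its side, about 90 by 155 mm, 37 mm high; origin on the bench under its head.
- stock_bin: Loose bystander: green bin of sleeves, 150 mm (x) by 105 mm (y), 70 mm high; origin under its centre.

How it is judged:
By the outcome, as a careful person would: the job done as asked, in the order asked, and still so for the second after the job is handed in, with the robot touching nothing.
It also fails if it takes over 42 s, if anything falls off the work surface, if the arm or the gripper's body presses on something with over 40 N, if the wrist force passes 120 N, or if a joint passes its speed limit or range.

## Working session

There is one attempt and no reset: what is moved stays moved. The work goes in short steps, Python scripts to look and compute and a shell command to move; the robot and the scene stay as the last step left them, time stands still between calls to the robot, and variables do not carry over. Pictures are saved under pics/ and viewed, at most 10 in all, crops included, and the job is handed in when it is done.

```bash
ls; mkdir -p pics
cat > h.py <<'E'
import numpy as np, cv2
from station import env
def world(c):
    d=c["depth"]; v,u=np.mgrid[0:400,0:640]
    P=np.stack([(u-c["cx"])*d/c["fx"],(v-c["cy"])*d/c["fy"],d],-1)
    R=cv2.Rodrigues(np.array(c["rvec"],float))[0]
    W=(P-np.array(c["tvec"]).ravel())@R
    W[d==0]=np.nan
    return W
E
python3 - <<'E'
from h import *
for n in("top","scene"):
    c=env.camera(n); cv2.imwrite(f"pics/{n}0.png",c["color"]); np.save(f"{n}.npy",world(c)); print(n,c["rvec"],c["tvec"])
s=env.state();print(s)
E
```

```text
pics
top [ 2.12241634 -2.09331316  0.21880808] [  34.44637405  549.29542988 1047.03658853]
scene [ 0.557817    2.7842333  -1.02909347] [ 489.11914034 -107.03769427 1145.97910199]
{'time_s': 0.1, 'q': array([ 1.15147546,  0.42666829,  0.07383299,  1.60651609, -0.03409487,
        1.11082025, -0.06712276]), 'qvel': array([-1.94177009e-05,  4.88551210e-04, -6.75379384e-04, -4.74419067e-05,
        7.61378047e-04, -2.74865176e-03,  7.49872384e-04]), 'joint_efforts': array([ 1.02733381e-02, -9.37457013e+01,  3.67813088e+00, -4.55041087e+01,
       -4.85543080e-02,  1.67596294e-02, -3.06440961e-05]), 'tcp_pos': array([ 179.8141329 , -650.2234777 ,  221.85769292]), 'tcp_rot': array([[ 9.63827459e-01,  2.66526703e-01, -3.80849533e-04],
       [ 2.66526964e-01, -9.63826848e-01,  1.08872803e-03],
       [-7.68979119e-05, -1.15085264e-03, -9.99999335e-01]]), 'force': array([-0.69054224, -0.0174942 , -0.35702406]), 'moment': array([ 0.01608098, -0.04667226, -0.00199945]), 'grasp_force': 0.0, 'width': 1.0013203367530998}
```

View pics/top0.png

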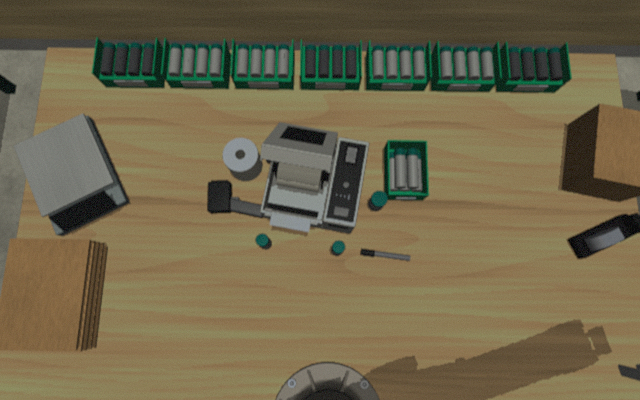

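View pics/scene0.png

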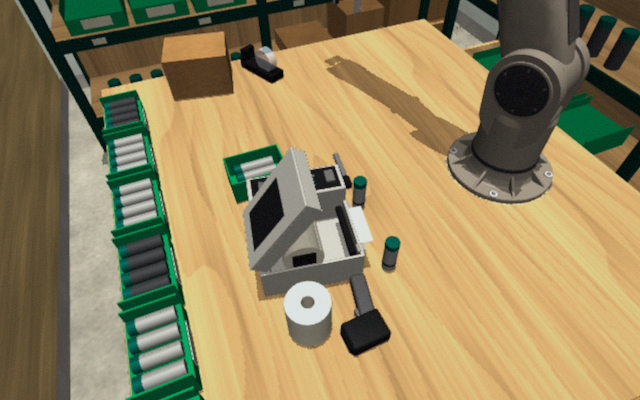

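The top view shows the printer at about (315,180), with the panel at u 325–368 and v 140–228. The feed key is near (342,210), the cancel key near (346,184) and the rocker near (350,153). The cover is raised at (300,145).

Run:
```python
from h import *
W=np.load("top.npy"); im=cv2.imread("pics/top0.png")
cv2.imwrite("pics/crop1.png",cv2.resize(im[110:250,195:435],None,fx=3.3,fy=3.3,interpolation=cv2.INTER_CUBIC))
sub=np.zeros((400,640),bool); sub[130:235,315:375]=1
m=sub&(abs(W[...,2]-136)<5)
p=W[m]; print(m.sum(),np.median(p,0))
r=cv2.minAreaRect(p[:,:2].astype(np.float32)); print(r, cv2.boxPoints(r))
for n,(u,v) in dict(feed=(342,210),cancel=(346,184),rock=(350,153)).items(): print(n,W[v,u], W[v-8:v+9:4,u,2])
W2=np.load("scene.npy")
for W_ in (W,W2):
  q=W_.reshape(-1,3); k=(q[:,2]>165)&(q[:,0]>500)&(q[:,0]<900)&(abs(q[:,1])<250); q=q[k]
  print(len(q),q.min(0),q.max(0))
```

```text
2554 [576.76336917 -37.40149924 135.3024406 ]
((588.4022216796875, -9.140533447265625), (139.51031494140625, 228.63633728027344), 80.05846405029297) [[463.75784  -58.11203 ]
 [688.9611   -97.58453 ]
 [713.04663   39.830963]
 [487.84332   79.30347 ]]
feed [504.75682608 -27.34320241 142.1887902 ] [134.35172211 134.80085421 142.1887902  141.80527655 134.15661177]
cancel [568.07448382 -36.73703595 146.90336785] [136.45987969 134.86738156 146.90336785 137.38728117 135.22079986]
rock [646.96430587 -46.76413128 146.61873074] [137.71634764 141.91045164 146.61873074 141.96411329 140.84801717]
2353 [565.15211094 -11.088008   165.14266462] [702.25931082 158.47309698 286.13219499]
4577 [565.68230041 -10.73019927 165.0047665 ] [703.98329736 159.62025081 284.36260995]
```

View pics/crop1.png

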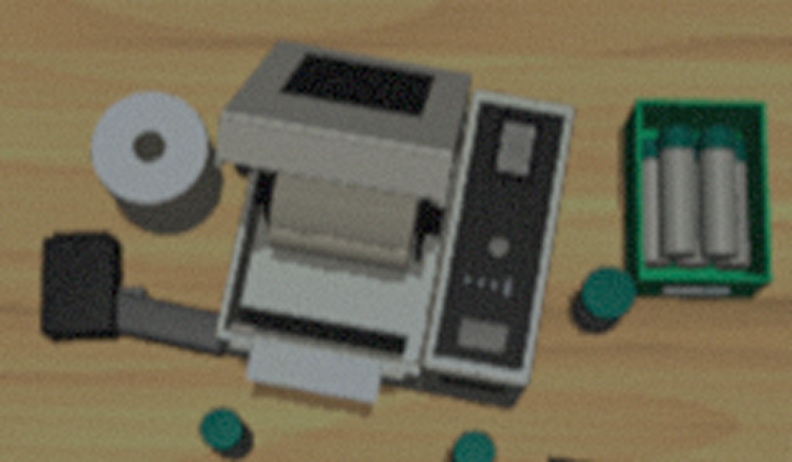

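The crop shows the panel corners at (478,92), (574,107), (525,383) and (428,367). The feed key is at (483,334), the cancel key at (499,246) and the rocker at (516,149). The cover's front lip runs from (222,110) to (470,75).

```bash
cat >> h.py <<'E'
def ray(c,u,v,z):
    R=cv2.Rodrigues(np.array(c["rvec"],float))[0]; t=np.array(c["tvec"]).ravel()
    o=-R.T@t; d=R.T@np.array([(u-c["cx"])/c["fx"],(v-c["cy"])/c["fy"],1]); return o+d*(z-o[2])/d[2]
E
python3 - <<'E'
from h import *
c=env.camera("top")
pts=[(478,92,135,110,-40),(574,107,135,110,-120),(525,383,135,-110,-120),(428,367,135,-110,-40),(483,334,143,-80,-80),(499,246,141,-12,-80),(516,149,141,66,-80)]
A=np.array([ray(c,195+x/3.3,110+y/3.3,z)[:2] for x,y,z,_,_ in pts]); B=np.array([p[3:] for p in pts],float)
a,b=A.mean(0),B.mean(0); H=(B-b).T@(A-a); th=np.arctan2(H[0,1]-H[1,0],H[0,0]+H[1,1])
R=np.array([[np.cos(th),-np.sin(th)],[np.sin(th),np.cos(th)]]); o=a-R@b
print("yaw",th,"origin",o); print("resid",np.round(A-(B@R.T+o),1).tolist())
np.save("pose.npy",[th,*o])
T=lambda x,y:np.round(R@[x,y]+o,1)
print("feed",T(-80,-80),"cancel",T(-12,-80),"rend",T(81,-80),"hinge",T(95,39.5))
for n in("top","scene"):
  q=np.load(n+".npy").reshape(-1,3); q=q[~np.isnan(q[:,0])]
  L=np.c_[(q[:,:2]-o)@R,q[:,2]]
  L=L[(L[:,1]>-25)&(L[:,1]<105)&(L[:,2]>175)&(abs(L[:,0])<150)]
  ph=np.degrees(np.arctan2(L[:,2]-95,95-L[:,0])); rr=np.hypot(L[:,2]-95,95-L[:,0])
  print(n,len(L),L.min(0),L.max(0),"maxr",np.percentile(rr,99)) 
  i=rr>200; print("tip",np.median(L[i],0), "ang",np.radians(np.median(ph[i]))-np.arctan2(40,205))
  # outer face angle
  for a_ in np.arange(.5,1.05,.025):
    h=(L[:,0]-95)*np.sin(a_)+(L[:,2]-95)*np.cos(a_) 
    print(round(a_,3),(abs(h-40)<2).sum(),end=" ")
  print()
E
```

```text
yaw -0.17225292293461072 origin [592.8000752  38.9421551]
resid [[-4.0, -3.1], [-1.4, 2.9], [3.4, 3.6], [0.5, -4.6], [1.4, 0.4], [0.9, 0.1], [-0.8, 0.6]]
feed [500.3 -26.2] cancel [567.3 -37.8] rend [658.9 -53.8] hinge [693.2  61.6]
top 1906 [-23.74548984 -24.85379219 175.18545794] [ 87.03098791 104.99323092 285.87731145] maxr 209.71447094250541
tip [ -5.3648807   39.69446612 274.5441034 ] ang 0.8683320740908943
0.5 0 0.525 0 0.55 0 0.575 0 0.6 0 0.625 0 0.65 0 0.675 0 0.7 2 0.725 8 0.75 0 0.775 47 0.8 105 0.825 108 0.85 106 0.875 106 0.9 114 0.925 454 0.95 842 0.975 23 1.0 0 1.025 0 
scene 2920 [-22.50543092 -24.78697542 175.02159343] [ 87.00125434 104.9608252  284.36260995] maxr 207.87635316077188
tip [ -2.93370751  45.86666559 275.78315882] ang 0.8811400597570708
0.5 0 0.525 0 0.55 0 0.575 0 0.6 0 0.625 0 0.65 0 0.675 0 0.7 1 0.725 0 0.75 0 0.775 29 0.8 75 0.825 78 0.85 80 0.875 89 0.9 86 0.925 925 0.95 1876 0.975 66 1.0 0 1.025 0
```

```bash
python3 -m creep '[0.03,-0.028,-0.02,0,0,0.04,1, 0.06,-0.055,-0.04,0,0,0.08,1, 0.09,-0.082,-0.06,0,0,0.12,1, 0.12,-0.11,-0.08,0,0,0.16,1, 0.15,-0.138,-0.1,0,0,0.2,1, 0.175,-0.16,-0.115,0,0,0.24,1, 0.2,-0.185,-0.115,0,0,0.28,1, 0.225,-0.21,-0.115,0,0,0.32,1, 0.25,-0.23,-0.115,0,0,0.36,1, 0.275,-0.255,-0.115,0,0,0.4,1, 0.3,-0.275,-0.115,0,0,0.442,1, 0.315,-0.29,-0.115,0,0,0.442,1]' 20
cat >> h.py <<'E'
th,ox,oy=np.load("pose.npy"); Rp=np.array([[np.cos(th),-np.sin(th)],[np.sin(th),np.cos(th)]])
def tip():  # tip in printer frame, and tool yaw error
    s=env.state(); p=s["tcp_pos"]+17*s["tcp_rot"][:,2]
    return np.r_[Rp.T@(p[:2]-[ox,oy]),p[2]], s
def go(*ways):
    t,s=tip(); r=s["tcp_rot"]; print("t",s["time_s"],"tip",t.round(1),"F",s["force"].round(1),"yawerr",np.arctan2(r[1,0],r[0,0])-th,"w",s["width"], "z",r[:,2].round(3))
    for w in ways:
        d=np.array(w,float)-t; dw=np.r_[Rp@d[:2],d[2]]; print(w,"->",(r.T@dw/1000).round(4))
E
python3 -c "
from h import *
go((32,39.5,320))"
```

```text
time_s: 1.15
tcp_pos: [407.8, -284.2, 337.6]
tcp_rot: [[0.985, -0.172, 0.0], [-0.172, -0.985, 0.0], [0.0, -0.0, -1.0]]
force: [0.8, 0.1, 0.6]
width: 0.183
grasp_force: 0.0
t 1.15 tip [-126.9 -350.1  320.6] F [0.8 0.1 0.6] yawerr -0.00035888764527752803 w 0.18343744438359078 z [ 0.  0. -1.]
(32, 39.5, 320) -> [ 0.1587 -0.3896  0.0008]
```

```bash
python3 -m creep '[0.014,-0.034,0,0,0,0,1, 0.028,-0.068,0,0,0,0,1, 0.042,-0.102,0,0,0,0,1, 0.056,-0.136,0,0,0,0,1, 0.07,-0.17,0,0,0,0,1, 0.084,-0.204,0,0,0,0,1, 0.098,-0.238,0,0,0,0,1, 0.112,-0.272,0,0,0,0,1, 0.126,-0.306,0,0,0,0,1, 0.14,-0.34,0,0,0,0,1, 0.152,-0.37,0,0,0,0,1, 0.159,-0.39,0,0,0,0,1]'
python3 - <<'E'
from h import *
W=[]
for a in (1.0,.945,.9,.8,.7,.6,.5,.4,.3,.2,.1,0.05,0,-.02):
    W.append((round(95-193*np.cos(a)+40*np.sin(a)+8,1),39.5,round(95+193*np.sin(a)+40*np.cos(a),1)))
go(*W)
c=env.camera("scene"); cv2.imwrite("pics/s1.png",c["color"][120:320,200:450].repeat(3,0).repeat(3,1)[:600,:750])
E
```

```text
time_s: 2.15
tcp_pos: [630.6, 73.2, 336.9]
tcp_rot: [[0.986, -0.169, -0.001], [-0.169, -0.986, 0.001], [-0.001, -0.001, -1.0]]
force: [0.4, 0.0, -0.4]
width: 0.006
grasp_force: 0.0
t 2.15 tip [ 31.3  40.2 319.9] F [ 0.4  0.  -0.4] yawerr 0.0022715241381869034 w 0.005586666469128644 z [-0.001  0.001 -1.   ]
(np.float64(32.4), 39.5, np.float64(279.0)) -> [0.0011 0.0008 0.0409]
(np.float64(22.4), 39.5, np.float64(274.9)) -> [-0.0089  0.0008  0.045 ]
(np.float64(14.4), 39.5, np.float64(271.0)) -> [-0.0169  0.0007  0.0489]
(np.float64(-2.8), 39.5, np.float64(261.3)) -> [-0.0341  0.0007  0.0586]
(np.float64(-18.8), 39.5, np.float64(249.9)) -> [-0.0501  0.0007  0.07  ]
(np.float64(-33.7), 39.5, np.float64(237.0)) -> [-0.065   0.0007  0.0829]
(np.float64(-47.2), 39.5, np.float64(222.6)) -> [-0.0784  0.0007  0.0974]
(np.float64(-59.2), 39.5, np.float64(207.0)) -> [-0.0904  0.0006  0.113 ]
(np.float64(-69.6), 39.5, np.float64(190.2)) -> [-0.1008  0.0006  0.1298]
(np.float64(-78.2), 39.5, np.float64(172.5)) -> [-0.1094  0.0006  0.1475]
(np.float64(-85.0), 39.5, np.float64(154.1)) -> [-0.1162  0.0006  0.1659]
(np.float64(-87.8), 39.5, np.float64(144.6)) -> [-0.119   0.0006  0.1754]
(np.float64(-90.0), 39.5, np.float64(135.0)) -> [-0.1212  0.0006  0.185 ]
(np.float64(-90.8), 39.5, np.float64(131.1)) -> [-0.122   0.0006  0.1889]
```

View pics/s1.png

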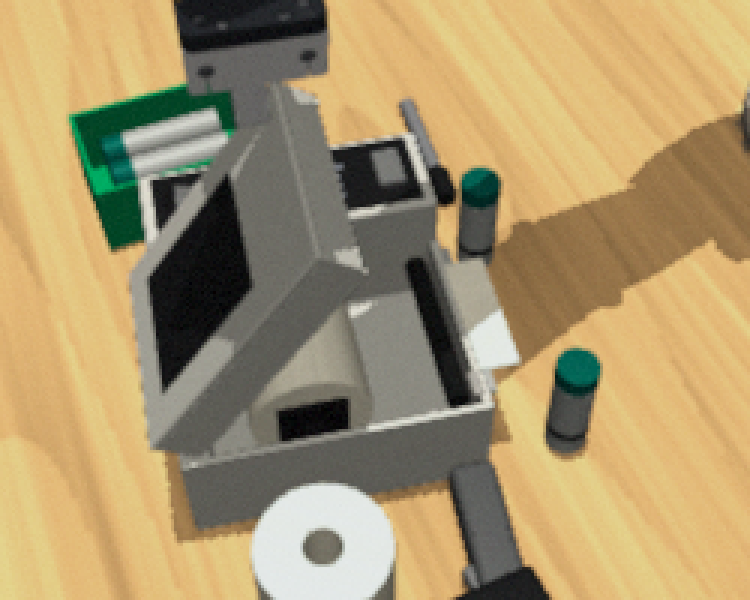

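The picture shows the finger at about (255,95), near the cover's far front corner at (275,90), so I'll check by projection.

Run:
```python
from h import *
c=env.camera("scene"); W=world(c)
t,s=tip(); p=s["tcp_pos"]+17*s["tcp_rot"][:,2]
def pr(P):
    x=cv2.projectPoints(np.array([P],float),np.array(c["rvec"],float),np.array(c["tvec"],float),np.array([[c["fx"],0,c["cx"]],[0,c["fy"],c["cy"]],[0,0,1.]]),None)[0].ravel(); return ((x-[200,120])*3).round()
print("tip",pr(p),"tcp",pr(s["tcp_pos"]))
for y in(-37.5,39.5,116.5): print("edge",y,pr([*(Rp@[7.3,y]+[ox,oy]),284.5]))
def L(P): return np.r_[Rp.T@(P[:2]-[ox,oy]),P[2]].round(1)
for x,y in((255,95),(245,115),(260,80),(278,95),(300,170),(325,260),(250,60)): print((x,y),L(W[120+y//3,200+x//3]))
```

```text
tip [249. 124.] tcp [246. 102.]
edge -37.5 [271.  75.]
edge 39.5 [292. 158.]
edge 116.5 [316. 252.]
(255, 95) [ 26.4  56.3 355.8]
(245, 115) [ 34.3  54.5 340.2]
(260, 80) [ 29.7 123.4 425.1]
(278, 95) [  6.6 -22.9 281.9]
(300, 170) [  3.5  44.9 280.3]
(325, 260) [  3.2 118.3 280.4]
(250, 60) [ 33.5 130.7 443. ]
```

The projection matches the plan: the tip is above the face, mid-width. Next I follow the arc.

```bash
python3 -m creep '[0.001,0,0.02,0,0,0,1, 0.001,0,0.041,0,0,0,1, -0.009,0,0.045,0,0,0,1, -0.017,0,0.049,0,0,0,1, -0.026,0,0.0535,0,0,0,1, -0.034,0,0.0586,0,0,0,1, -0.042,0,0.064,0,0,0,1, -0.05,0,0.07,0,0,0,1, -0.058,0,0.0765,0,0,0,1, -0.065,0,0.083,0,0,0,1, -0.072,0,0.09,0,0,0,1, -0.0785,0,0.0974,0,0,0,1]'
cat > f.py <<'E'
from h import *
def ang():
  out=[]
  for n in("top","scene"):
    q=world(env.camera(n)).reshape(-1,3); q=q[~np.isnan(q[:,0])]
    L=np.c_[(q[:,:2]-[ox,oy])@Rp,q[:,2]]
    L=L[(L[:,1]>-30)&(L[:,1]<110)&(L[:,2]>125)&(L[:,2]<290)&(abs(L[:,0])<150)]
    A=np.arange(-.05,1.1,.005); k=[(abs((L[:,0]-95)*np.sin(a)+(L[:,2]-95)*np.cos(a)-40)<2).sum() for a in A]
    out.append((round(A[np.argmax(k)],3),max(k)))
  return out
E
python3 - <<'E'
from f import *
print(ang())
W=[(round(95-193*np.cos(a)+40*np.sin(a)+8,1),39.5,round(95+193*np.sin(a)+40*np.cos(a),1)) for a in (.45,.4,.3,.2,.1,0.05,0,-.02)]
go(*W)
E
```

```text
time_s: 3.25
tcp_pos: [551.6, 83.5, 239.5]
tcp_rot: [[0.985, -0.171, 0.0], [-0.171, -0.985, 0.0], [0.0, -0.0, -1.0]]
force: [1.6, -0.9, 0.3]
width: 0.009
grasp_force: 0.4
[(np.float64(0.48), np.int64(17)), (np.float64(0.47), np.int64(4406))]
t 3.35 tip [-49.   36.7 221.8] F [-0.8 -0.   0.4] yawerr 0.0007198394445123435 w 0.002449398230954861 z [-0.002 -0.    -1.   ]
(np.float64(-53.4), 39.5, np.float64(215.0)) -> [-0.0043 -0.0028  0.0068]
(np.float64(-59.2), 39.5, np.float64(207.0)) -> [-0.0101 -0.0028  0.0148]
(np.float64(-69.6), 39.5, np.float64(190.2)) -> [-0.0205 -0.0028  0.0317]
(np.float64(-78.2), 39.5, np.float64(172.5)) -> [-0.0291 -0.0028  0.0494]
(np.float64(-85.0), 39.5, np.float64(154.1)) -> [-0.0358 -0.0028  0.0678]
(np.float64(-87.8), 39.5, np.float64(144.6)) -> [-0.0386 -0.0028  0.0773]
(np.float64(-90.0), 39.5, np.float64(135.0)) -> [-0.0408 -0.0028  0.0869]
(np.float64(-90.8), 39.5, np.float64(131.1)) -> [-0.0416 -0.0028  0.0908]
```

The cover is now at 0.47, so I continue to shut.

```bash
python3 -m creep '[-0.005,0,0.007,0,0,0,1, -0.01,0,0.015,0,0,0,1, -0.0155,0,0.023,0,0,0,1, -0.0205,0,0.032,0,0,0,1, -0.025,0,0.0405,0,0,0,1, -0.029,0,0.0495,0,0,0,1, -0.0325,0,0.0585,0,0,0,1, -0.036,0,0.068,0,0,0,1, -0.0385,0,0.077,0,0,0,1, -0.041,0,0.086,0,0,0,1, -0.041,0,0.089,0,0,0,1, -0.041,0,0.089,0,0,0,1]'
python3 -c "
from f import *
print(ang());go()"
```

```text
time_s: 4.35
tcp_pos: [511.6, 90.5, 151.8]
tcp_rot: [[0.985, -0.171, -0.001], [-0.171, -0.985, -0.001], [-0.0, 0.001, -1.0]]
force: [-12.4, -1.7, 28.2]
width: 0.004
grasp_force: 13.4
[(np.float64(-0.035), np.int64(190)), (np.float64(-0.005), np.int64(4244))]
t 4.45 tip [-88.8  36.9 134.8] F [-11.3  -2.5  26.3] yawerr -3.950583755518711e-06 w 0.0038712090424415685 z [-0. -0. -1.]
```

```bash
python3 -m creep '[0,0,-0.02,0,0,0,1, 0,0,-0.05,0,0,0,1, 0.03,0.02,-0.055,0,0,0,1, 0.06,0.04,-0.055,0,0,0,1, 0.09,0.06,-0.055,0,0,0,1, 0.12,0.08,-0.055,0,0,0,1, 0.15,0.1,-0.055,0,0,0,1, 0.172,0.117,-0.055,0,0,0,1, 0.172,0.117,-0.055,0,0,0,1]'
python3 - <<'E'
from f import *
print(ang());go((83,-80,150),(83,-80,141),(83,-80,139))
c=env.camera("wrist");cv2.imwrite("pics/w1.png",c["color"])
c=env.camera("scene"); cv2.imwrite("pics/s2.png",c["color"][120:320,200:450].repeat(3,0).repeat(3,1))
E
```

```text
time_s: 5.2
tcp_pos: [663.8, -60.0, 204.4]
tcp_rot: [[0.984, -0.177, -0.0], [-0.177, -0.984, -0.002], [-0.0, 0.002, -1.0]]
force: [-0.5, 0.6, -0.2]
width: 0.004
grasp_force: 0.0
[(np.float64(-0.0), np.int64(3267)), (np.float64(-0.005), np.int64(4535))]
t 5.3 tip [ 83.8 -81.  187.7] F [-0.4  0.8  0.4] yawerr -0.0017199063375863688 w 0.005611662169686746 z [-0.001  0.    -1.   ]
(83, -80, 150) -> [-0.0007 -0.001   0.0377]
(83, -80, 141) -> [-0.0007 -0.001   0.0467]
(83, -80, 139) -> [-0.0007 -0.001   0.0487]
```

View pics/w1.png

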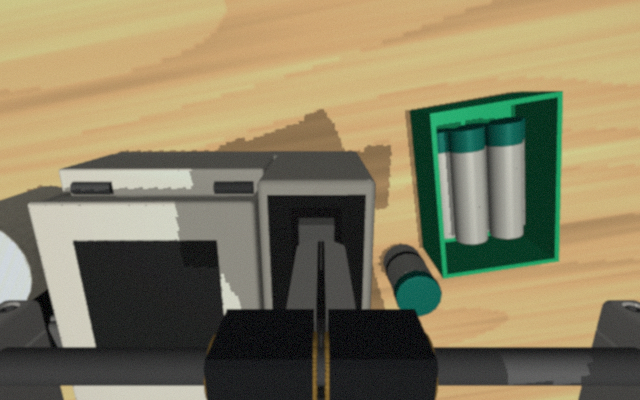

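View pics/s2.png

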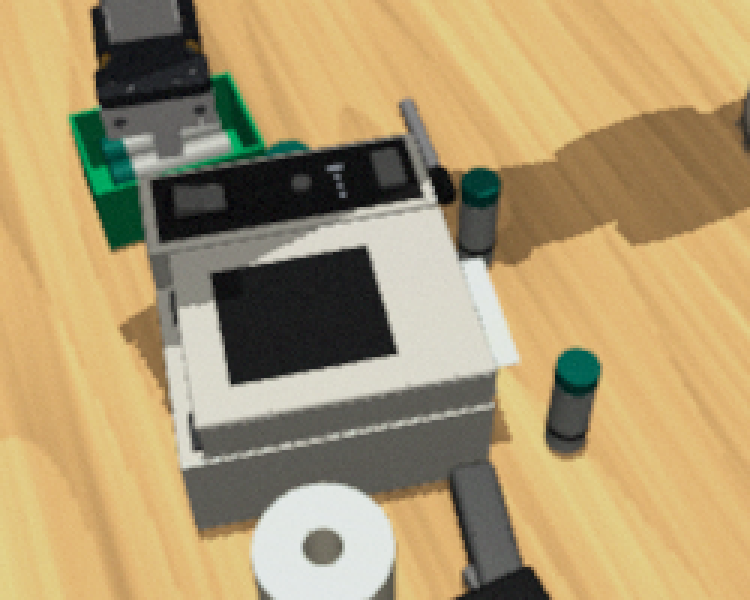

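The cover is shut. In the wrist view the fingers are over the back end of the rocker, at about (318,225). Now I press it.

```bash
python3 -m creep '[-0.001,-0.001,0.02,0,0,0,1, -0.001,-0.001,0.034,0,0,0,1, -0.001,-0.001,0.038,0,0,0,1, -0.001,-0.001,0.041,0,0,0,1, -0.001,-0.001,0.043,0,0,0,1, -0.001,-0.001,0.045,0,0,0,1, -0.001,-0.001,0.047,0,0,0,1, -0.001,-0.001,0.048,0,0,0,1, -0.001,-0.001,0.048,0,0,0,1]'; python3 -c "
from h import *
go((83,-80,139))"
```

```text
time_s: 6.15
tcp_pos: [661.0, -53.3, 158.8]
tcp_rot: [[0.985, -0.172, 0.001], [-0.172, -0.985, -0.0], [0.001, -0.0, -1.0]]
force: [-1.3, -0.9, 4.9]
width: 0.002
grasp_force: 2.7
t 6.15 tip [ 83.  -79.1 141.8] F [-1.3 -0.9  4.9] yawerr -0.000122355178966721 w 0.0021137354200707536 z [ 0.001 -0.    -1.   ]
(83, -80, 139) -> [-0.      0.0009  0.0028]
```

```bash
python3 -m creep '[0,0,0.001,0,0,0,1, 0,0,0.002,0,0,0,1, 0,0,0.002,0,0,0,1, 0,0,-0.02,0,0,0,1, 0,0,-0.05,0,0,0,1, -0.03,0,-0.05,0,0,0,1, -0.065,0,-0.05,0,0,0,1, -0.1,0,-0.05,0,0,0,1, -0.135,0,-0.05,0,0,0,1, -0.163,0,-0.05,0,0,0,1, -0.163,0,-0.05,0,0,0,1]'
python3 - <<'E'
from h import *
go((-80,-80,150),(-80,-80,143),(-80,-80,138))
c=env.camera("scene"); W=world(c); cv2.imwrite("pics/s3.png",c["color"][155:215,230:360].repeat(5,0).repeat(5,1))
c=env.camera("top"); W=world(c); L=np.dstack([(W[...,:2]-[ox,oy])@Rp,W[...,2]]).reshape(-1,3)
for x in range(46,90,4):
    k=(abs(L[:,0]-x)<3)&(abs(L[:,1]+80)<8)&(L[:,2]<160); print(x,k.sum(),np.median(L[k,2]).round(1))
E
```

```text
time_s: 7.07
tcp_pos: [495.7, -24.8, 208.4]
tcp_rot: [[0.985, -0.171, -0.001], [-0.171, -0.985, -0.001], [-0.001, 0.001, -1.0]]
force: [1.7, -1.0, 0.7]
width: 0.004
grasp_force: 0.0
t 7.0667 tip [-84.7 -79.5 191.4] F [ 1.7 -1.   0.7] yawerr 0.0007990451923399755 w 0.0037612330182029306 z [-0.001 -0.001 -1.   ]
(-80, -80, 150) -> [0.0047 0.0005 0.0414]
(-80, -80, 143) -> [0.0047 0.0005 0.0484]
(-80, -80, 138) -> [0.0047 0.0005 0.0534]
46 0 nan
50 0 nan
54 0 nan
58 0 nan
62 0 nan
66 0 nan
70 0 nan
74 0 nan
78 0 nan
82 0 nan
86 0 nan
  return _methods._mean(a, axis=axis, dtype=dtype,
  ret = ret.dtype.type(ret / rcount)
```

View pics/s3.png

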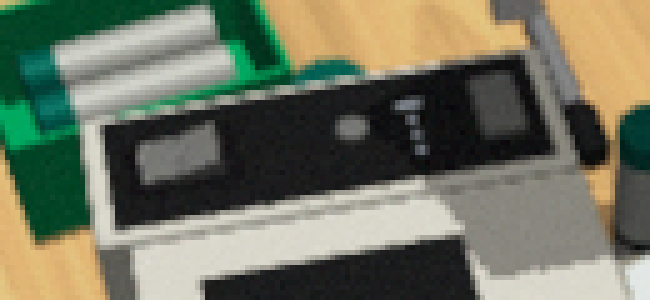

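The picture shows the panel with the rocker at (180,152) and the feed key at (498,103). I'll check the rocker's slope from the scene depth.

Run:
```python
from h import *
z={}
for i in range(3):
  W=world(env.camera("scene")); L=np.dstack([(W[...,:2]-[ox,oy])@Rp,W[...,2]]).reshape(-1,3)
  for x in (50,54,58,62,66,70,74,78,82):
    k=(abs(L[:,0]-x)<2.5)&(abs(L[:,1]+80)<9)&(L[:,2]<160); z.setdefault(x,[]).append(np.mean(L[k,2]))
print({x:np.mean(v).round(1) for x,v in z.items()})
W=np.load("scene.npy");L=np.dstack([(W[...,:2]-[ox,oy])@Rp,W[...,2]]).reshape(-1,3)
print("before",[np.mean(L[(abs(L[:,0]-x)<2.5)&(abs(L[:,1]+80)<9)&(L[:,2]<160),2]).round(1) for x in z])
go((-80,-80,150),(-80,-80,143),(-80,-80,138))
```

```text
{50: np.float64(144.4), 54: np.float64(144.8), 58: np.float64(143.8), 62: np.float64(142.6), 66: np.float64(141.7), 70: np.float64(141.3), 74: np.float64(140.7), 78: np.float64(140.1), 82: np.float64(139.9)}
before [np.float64(nan), np.float64(nan), np.float64(nan), np.float64(nan), np.float64(nan), np.float64(142.7), np.float64(144.1), np.float64(145.1), np.float64(144.8)]
t 7.3167 tip [-79.5 -79.2 191.3] F [0.8 1.  0.5] yawerr -0.0003200690816108631 w 0.007198452258267248 z [ 0.001  0.    -1.   ]
(-80, -80, 150) -> [-0.0006  0.0009  0.0413]
(-80, -80, 143) -> [-0.0006  0.0009  0.0483]
(-80, -80, 138) -> [-0.0006  0.0009  0.0533]
  return _methods._mean(a, axis=axis, dtype=dtype,
  ret = ret.dtype.type(ret / rcount)
```

The rocker is on, since its front end is now the raised one. Next I press the feed key to z 137 and watch the force.

```bash
python3 -m creep '[0,0.001,0.025,0,0,0,1, 0,0.001,0.043,0,0,0,1, 0,0.001,0.047,0,0,0,1, 0,0.001,0.05,0,0,0,1, 0,0.001,0.0525,0,0,0,1, 0,0.001,0.0545,0,0,0,1, 0,0.001,0.0545,0,0,0,1, 0,0.001,0.0545,0,0,0,1]'; python3 -c "
from h import *
go((-80,-80,138))"
```

```text
time_s: 7.98
tcp_pos: [500.2, -26.2, 155.1]
tcp_rot: [[0.985, -0.172, 0.001], [-0.172, -0.985, -0.0], [0.001, 0.0, -1.0]]
force: [-8.1, -0.6, 14.8]
width: 0.005
grasp_force: 7.7
t 7.9833 tip [-80.  -80.1 138.1] F [-8.1 -0.6 14.8] yawerr -0.00011138557169490526 w 0.004507298758286897 z [ 0.001 -0.    -1.   ]
(-80, -80, 138) -> [ 0.     -0.0001  0.0001]
```

The key is on its stop: z 138 at 15 N. Now I release and lift clear.

```bash
python3 -m creep '[0,0,-0.01,0,0,0,1, 0,0,-0.03,0,0,0,1, 0,0,-0.06,0,0,0,1, -0.01,0.02,-0.1,0,0,0,1, -0.01,0.05,-0.13,0,0,0,1, -0.01,0.08,-0.16,0,0,0,1, -0.01,0.11,-0.18,0,0,0,1, -0.01,0.14,-0.18,0,0,0,1, -0.01,0.14,-0.18,0,0,0,1, -0.01,0.14,-0.18,0,0,0,1]'
python3 - <<'E'
from f import *
print(ang());go()
W=world(env.camera("scene")); L=np.dstack([(W[...,:2]-[ox,oy])@Rp,W[...,2]]).reshape(-1,3)
for x in (-84,-80,-76,-12,54,58,78): print(x,L[(abs(L[:,0]-x)<2.5)&(abs(L[:,1]+80)<6)&(L[:,2]<160),2].mean().round(1))
c=env.camera("top");cv2.imwrite("pics/end.png",c["color"])
E
```

```text
time_s: 8.82
tcp_pos: [465.9, -163.8, 334.7]
tcp_rot: [[0.985, -0.174, 0.002], [-0.174, -0.985, -0.0], [0.002, 0.0, -1.0]]
force: [0.5, 1.3, 0.1]
width: 0.005
grasp_force: 0.0
[(np.float64(-0.005), np.int64(3294)), (np.float64(-0.005), np.int64(4568))]
t 8.9167 tip [ -90.3 -219.3  316.9] F [-0.2  1.2  0.2] yawerr 0.0006955565567914046 w 0.0059513552037510084 z [ 0.001  0.    -1.   ]
-84 142.4
-80 142.3
-76 142.9
-12 139.7
54 145.3
58 144.2
78 140.3
```

View pics/end.png

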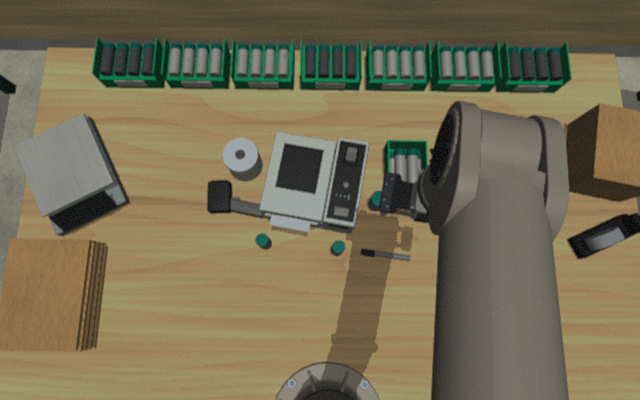

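The end view shows the cover shut at (300,165), the panel keys up, and the visible bystanders unmoved. The fingers are clear.

```bash
python3 -c "
from station import env
print(env.hand_in())"
```

```text
the job is handed in; nothing more can be done
None
```

The job is handed in, with no verdict returned: the cover is shut, the printer is switched on, and the feed key was pressed fully down and came back up; the cancel key was not touched, the fingers are clear, and the bystanders visible in the last view had not moved.

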